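Open the control box: three captive thumbscrews, then the cover into the parts tray

ROBOT

A 7-joint arm with a two-finger parallel gripper is mounted at the origin on the work surface. World frame = base frame: x ahead of the robot, y to its left, z up, the work surface at z = 0. Lengths are in m, angles in rad, forces in N, time in s.
With the tool pointing down it reaches from about 0.4 to 0.9 m from the base axis. Payload 5.5 kg.
Tool frame: the origin (TCP) lies midway between the tips of the shut fingers; the grasp point (between the pads) lies 19 mm behind it (manip.grip_depth is the distance from the TCP to the grasp point, in m); z points along the fingers, x is the direction in which the jaws open and shut, and the axes are right-handed (so a half turn about z gives the same grasp; the last joint's range is limited). The gripper opens to 92 mm and grips with 3 to 60 N. Pads are 19 mm wide; open, the fingers measure 130 mm over their backs; the gripper's body (75 mm by 190 mm) begins 47 mm behind the grasp point.
Start: joints at [-0.947, 0.501, -0.427, 1.55, 0.221, 1.138, -0.21], TCP at [0.229, 0.608, 0.227] pointing down, gripper open.
Joint ranges: [-2.88, 2.88], [-0.31, 2.03], [-1.54, 1.56], [0.2, 2.42], [-1.41, 4.55], [0.19, 2.02], [-2.57, 2.57]. Speed limits (rad/s): [2.57, 2.57, 3.14, 3.14, 3.14, 3.14, 3.14].

INTERFACE

Orientations are given as a unit quaternion [x, y, z, w].
In Python, from bench import manip, effector, viewer gives the robot as it stands. Calls block until the motion is done:
- manip.move_pose(position, orientation): joint-space move of the TCP to a pose.
- manip.servo_line(position, ori=None, vel=0.15): straight line of the TCP; ori=None keeps the orientation; vel is the mean speed in m/s.
- manip.movej(angles): joint-space move.
- effector.open_jaws() and effector.close(f_grip=None): open the fingers fully, or close them until they stop; f_grip is the grip in N (None keeps the last).
- manip.sleep(seconds).
- manip.solve_ik(position, orientation): joint angles nearest the present ones, or None.
- viewer.get_image(name): name is "scene" or "side" or "wrist"; returns the picture (384x512x3 uint8, red, green, blue); there is no depth.
- viewer.get_calibration(name): a dict with "vfov" (degrees; the focal length in pixels is half the picture's height over the tangent of half this angle, whatever the lens; pixels are square), "cx", "cy" (the principal point, pixels), "eye" and "attitude" of the camera in the world. Camera axes: x right, y down, z forward; pixel columns grow to the right and rows downward; lengths in m; the calibration is good to about 2 mm. A picture is of the moment at which its call begins: read the wrist's pose just before it. get_calibration takes no time and is no camera call; for the wrist camera it gives the pose at the moment of the call.
A pose or a line that the arm cannot do raises manip.PlanningError and nothing moves.
- manip.hand_in(): hands the job in, once; it reports no verdict.
Readings, each from a call of its own:
- manip.current_clock(): time.
- manip.current_q(): joint angles.
- manip.current_joint_velocities(): joint speeds.
- manip.current_tau(): joint torques, N m.
- manip.current_tool_pos(): TCP position.
- manip.current_tcp_rot(): TCP orientation.
- manip.current_force(): force on the tool from outside, world axes, zero at the start.
- manip.current_wrist_torque(): the same for the moment, N m.
- manip.current_finger_gap(): finger opening in m.
Only numpy, scipy, OpenCV 4.12 (cv2) and the standard library are available. Lean on these libraries where they do the work, as an engineer would, in place of code of your own. Each camera call takes 0.05 s, during which the arm holds its last target. There are 200 camera calls.

TASK

Open the blue control box on the bench: turn its three red captive thumbscrews anticlockwise as far as they go, all of them before the cover comes up, then lift the aluminium cover off by its black handle and set it down, without dropping it, flat and right way up inside the grey parts tray. Leave the spray can, oil can, cup and wrench standing or lying where they are.

Things in the scene. Friction and masses are not known exactly. Their poses are not given: they have to be found in the camera images.
- box: Control box fixed to the bench, blue steel, open at the top under its cover: walls 124 (x) x 204 (y) x 70 mm high, on a base plate 150 x 230 x 6 mm. Origin at the centre of its underside, z up. It stands on either the left or the right of the bench, at any yaw from -0.4 to 0.4 rad.
- cover: Loose aluminium cover on the box, 0.4 to 0.7 kg with screws: plate 134 (x) x 214 (y) x 4 mm, with a skirt hanging 18 mm below it around the box walls (2 mm play). Origin at the centre of the plate's underside, z up, 70 mm above the bench at the start; axes parallel to the box's. Screw axes at (x, y) = (42, 80), (-42, 80), (0, -80) mm. Off the box it stands on its skirt.
- cover_grip (a point): Centre of the black handle bar in the middle of the cover: bar 70 mm long along the cover's y, 14 mm wide (x), 14 mm tall, spanning 16 to 30 mm above the top face, on two 12 mm posts at its ends. This point is 23 mm above the top face.
- screw1_grip (a point): Red thumbscrew head: a wing 30 mm long, 10 mm wide, from 3 to 30 mm above the cover's top face, on a vertical axis. This point lies on the axis, 20 mm above the top face. Below, a cross foot hooks under a slotted ledge of the box; it passes the slot freely once the joint reads about 1.2 or more. At cover (42, 80) mm.
- screw2_grip (a point): Red thumbscrew head: a wing 30 mm long, 10 mm wide, from 3 to 30 mm above the cover's top face, on a vertical axis. This point lies on the axis, 20 mm above the top face. Below, a cross foot hooks under a slotted ledge of the box; it passes the slot freely once the joint reads about 1.2 or more. At cover (-42, 80) mm.
- screw3_grip (a point): Red thumbscrew head: a wing 30 mm long, 10 mm wide, from 3 to 30 mm above the cover's top face, on a vertical axis. This point lies on the axis, 20 mm above the top face. Below, a cross foot hooks under a slotted ledge of the box; it passes the slot freely once the joint reads about 1.2 or more. At cover (0, -80) mm.
- screw1 (a joint): Turn of screw1 in rad, grows anticlockwise seen from above (loosening); starts anywhere from 0 to 0.35, solid stop at 1.40 (loose). The wing's long direction lies at (value - 1.40) from the cover's x axis, anticlockwise positive: nearly across x when tight, along x when loose. Dry friction of 0.04 N m: it stays where it is left.
- screw2 (a joint): Turn of screw2 in rad, grows anticlockwise seen from above (loosening); starts anywhere from 0 to 0.35, solid stop at 1.40 (loose). The wing's long direction lies at (value - 1.40) from the cover's x axis, anticlockwise positive: nearly across x when tight, along x when loose. Dry friction of 0.04 N m: it stays where it is left.
- screw3 (a joint): Turn of screw3 in rad, grows anticlockwise seen from above (loosening); starts anywhere from 0 to 0.35, solid stop at 1.40 (loose). The wing's long direction lies at (value - 1.40) from the cover's x axis, anticlockwise positive: nearly across x when tight, along x when loose. Dry friction of 0.04 N m: it stays where it is left.
- tray: Grey parts tray fixed to the bench on the other side from the box: 180 (x) x 260 (y) x 16 mm high outside, walls 5 mm, floor 5 mm thick, so 170 x 250 mm inside. Origin at the centre of its underside, yaw from -0.4 to 0.4 rad. The cover fits lengthwise, either way round; lying in it its origin is 23 mm above the tray's origin.
- spray: Bystander: loose white and yellow spray can with a red cap, 58 mm diameter, 160 mm tall, upright close beyond the box's far (+x) long side. Origin at the centre of its underside.
- oiler: Bystander: loose red oil can with a thin upright spout, 50 mm diameter at the base, 125 mm tall, standing between the box and the tray. Origin at the centre of its underside.
- cup: Bystander: loose blue cup, 60 mm diameter, 60 mm tall, close on the near (-x) side of the box. Origin at the centre of its underside.
- wrench: Bystander: loose steel wrench, 170 mm long, lying flat beyond the tray's far (+x) side, roughly parallel to it. Origin under its middle.

How it is judged:
By the outcome, as a careful person would: the job done as asked, in the order asked, and still so for the second after the job is handed in, with the robot touching nothing.
It also fails if it takes over 72 s, if anything falls off the work surface, if the arm or the gripper's body presses on something with over 40 N, if the wrist force passes 120 N, or if a joint passes its speed limit or range.

## Working session

There is one attempt and no reset: what is moved stays moved. The work goes in short steps, each a Python script; the robot and the scene stay as the last script left them, time stands still between calls to the robot, and variables do not carry over. Pictures are saved under pics/ and viewed, about 8 in all and at most 12, crops included, and the job is handed in when it is done.

```bash
mkdir -p pics; ls
python3 - <<'E'
from bench import manip, effector, viewer
import cv2, numpy as np
a=[]
for n in("scene","side","wrist"):
    c=viewer.get_calibration(n);print(n,c)
    im=viewer.get_image(n);cv2.imwrite(f"pics/{n}0.png",im[:,:,::-1])
print(manip.current_clock(),manip.current_tool_pos(),manip.current_tcp_rot())
E
```

```text
pics
scene {'vfov': 42.95993898277094, 'cx': 253.070083104668, 'cy': 197.93544679572713, 'eye': array([ 1.111843  , -0.73668879,  0.93094532]), 'attitude': array([ 0.86267095,  0.30522792, -0.13401269, -0.38036212])}
side {'vfov': 48.89761575213839, 'cx': 249.65789577888026, 'cy': 197.38317638630716, 'eye': array([ 0.18180427, -0.96027663,  0.73468958]), 'attitude': array([ 0.86174447, -0.15487678,  0.07955221, -0.47653027])}
wrist {'vfov': 67.72386693653243, 'cx': 256.53527216445895, 'cy': 194.07962249353622, 'eye': array([0.15843794, 0.63390559, 0.38378187]), 'attitude': array([0.81409162, 0.56334981, 0.07936523, 0.11658892])}
0.15 [0.22930777 0.60766102 0.22594355] [ 8.22482441e-01  5.68790051e-01 -5.96679999e-04  3.95099148e-04]
```

View pics/scene0.png

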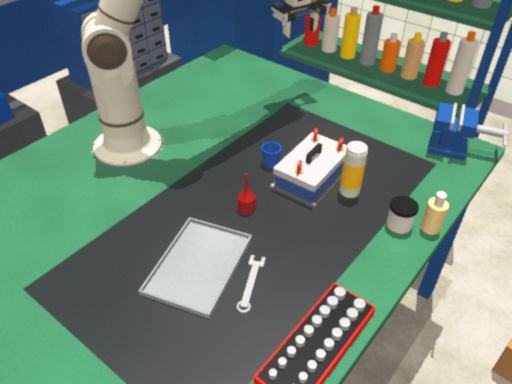

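View pics/side0.png

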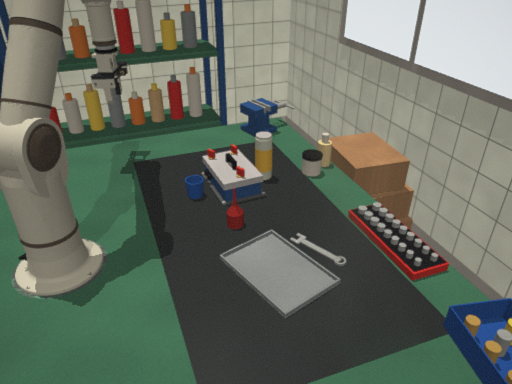

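```bash
cat > h.py <<'E'
from bench import manip, effector, viewer
import cv2, numpy as np
from scipy.spatial.transform import Rotation as R
def ray(c,uv,H=384):
    f=H/2/np.tan(np.radians(c["vfov"])/2)
    d=R.from_quat(c["attitude"]).apply([(uv[0]-c["cx"])/f,(uv[1]-c["cy"])/f,1.]); return np.array(c["eye"]),d
def onz(c,uv,z):
    e,d=ray(c,uv); return e+d*(z-e[2])/d[2]
def tri(c1,u1,c2,u2):
    e1,d1=ray(c1,u1);e2,d2=ray(c2,u2)
    s=np.linalg.lstsq(np.c_[d1,-d2],e2-e1,rcond=None)[0]
    p,q=e1+s[0]*d1,e2+s[1]*d2; return (p+q)/2,np.linalg.norm(p-q)
def blobs(mask,amin=10):
    n,l,s,c=cv2.connectedComponentsWithStats(mask.astype(np.uint8))
    return [(c[i].round(1),int(s[i,4]),s[i,:4].tolist(),l==i) for i in range(1,n) if s[i,4]>=amin]
def hsv(im): return cv2.cvtColor(im,cv2.COLOR_RGB2HSV).astype(int)
def red(im):
    h=hsv(im); return ((h[...,0]<8)|(h[...,0]>172))&(h[...,1]>150)&(h[...,2]>90)
def down(yaw):  # tool pointing down, tool x (jaw direction) at world yaw
    return (R.from_euler('z',yaw)*R.from_euler('x',np.pi)).as_quat()
E
python3 - <<'E'
from h import *
np.set_printoptions(precision=4,suppress=True)
c=viewer.get_calibration("wrist");Rt=R.from_quat(manip.current_tcp_rot())
print("cam in tool",Rt.inv().apply(c["eye"]-manip.current_tool_pos()),"view dir",Rt.inv().apply(R.from_quat(c["attitude"]).apply([[0,0,1],[1,0,0]])))
for n in("scene","side"):
    c=viewer.get_calibration(n);im=cv2.imread(f"pics/{n}0.png")[:,:,::-1].copy()
    for b in blobs(red(im),8):
        p=onz(c,b[0],.09)
        if .2<p[0]<.95 and abs(p[1])<.7: print(n,b[0],b[1],p)
c=viewer.get_calibration("scene")
for uv in[(190,219),(251,235),(209,313),(141,292)]:print("tray",onz(c,uv,.016))
c=viewer.get_calibration("side")
for uv in[(221,267),(270,233),(336,276),(287,306)]:print("tray side",onz(c,uv,.016))
print("spray cap top",tri(viewer.get_calibration("scene"),(357,146),c,(264,136)))
E
```

```text
cam in tool [-0.0006 -0.0756 -0.158 ] view dir [[-0.0004  0.2793  0.9602]
 [ 1.     -0.0003  0.0005]]
scene [315.2 133.3] 31 [0.4986 0.3187 0.09  ]
scene [340.3 143.5] 36 [0.584  0.3217 0.09  ]
scene [298.5 168.2] 28 [0.5551 0.1514 0.09  ]
scene [246.1 199.6] 416 [ 0.5244 -0.0368  0.09  ]
scene [289.1 337. ] 379 [ 0.8411 -0.2887  0.09  ]
scene [351.8 293.6] 19 [ 0.8832 -0.122   0.09  ]
scene [346.2 345.3] 486 [ 0.9369 -0.2344  0.09  ]
side [233.6 148.6] 41 [0.5835 0.3248 0.09  ]
side [210.7 152.8] 49 [0.4995 0.3219 0.09  ]
side [239.9 171. ] 57 [0.551  0.1619 0.09  ]
side [234.5 213.1] 291 [ 0.4604 -0.0572  0.09  ]
side [397.5 253.4] 911 [ 0.7661 -0.3538  0.09  ]
tray [ 0.4055 -0.1275  0.016 ]
tray [ 0.5679 -0.0707  0.016 ]
tray [ 0.6446 -0.312   0.016 ]
tray [ 0.4847 -0.3684  0.016 ]
tray side [ 0.3845 -0.1711  0.016 ]
tray side [ 0.5546 -0.0835  0.016 ]
tray side [ 0.6395 -0.3027  0.016 ]
tray side [ 0.4864 -0.35    0.016 ]
spray cap top (array([0.6679, 0.2528, 0.1563]), np.float64(0.004822112255562274))
```

Run:
```python
from h import *
np.set_printoptions(precision=4,suppress=True)
manip.move_pose([.547,.27,.29],down(.3))
print(manip.current_clock(),manip.current_q())
for k,y in enumerate([.3]):
    c=viewer.get_calibration("wrist");im=viewer.get_image("wrist");cv2.imwrite("pics/w1.png",im[:,:,::-1])
    np.savez("pics/w1.npz",**c)
    for b in blobs(red(im),60):
        print(b[0],b[1],onz(c,b[0],.095),cv2.minAreaRect(np.argwhere(b[3])[:,::-1].astype(np.float32)))
im=viewer.get_image("side");cv2.imwrite("pics/s1.png",cv2.resize(im[60:240,120:320,::-1],None,fx=3,fy=3))
```

```text
1.8583 [-0.356   0.351  -0.1945  1.5896  0.07    1.2082 -0.2604]
[231.8 129.2] 149 [0.5007 0.3144 0.095 ] ((231.7115478515625, 129.4423065185547), (24.031387329101562, 8.156638145446777), 74.74488067626953)
[298.4 144.7] 127 [0.5835 0.321  0.095 ] ((299.0, 145.5), (23.0, 8.0), 90.0)
[236.  248.4] 123 [0.5498 0.1641 0.095 ] ((236.0, 249.5), (19.0, 8.0), 90.0)
[173.9 302.5] 689 [0.4884 0.0548 0.095 ] ((173.60000610351562, 301.8000183105469), (29.725406646728516, 29.09295082092285), 71.56504821777344)
[371.9 381. ] 65 [0.8199 0.0063 0.095 ] ((370.5, 380.5), (5.0, 15.0), 90.0)
```

View pics/w1.png

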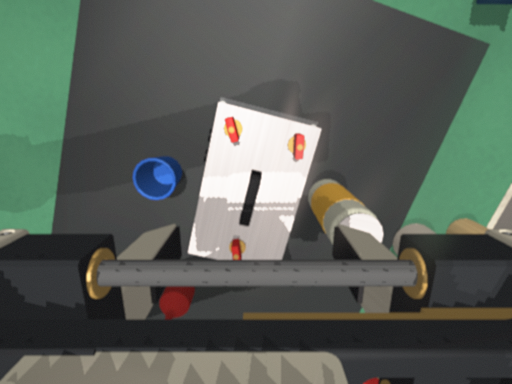

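View pics/s1.png

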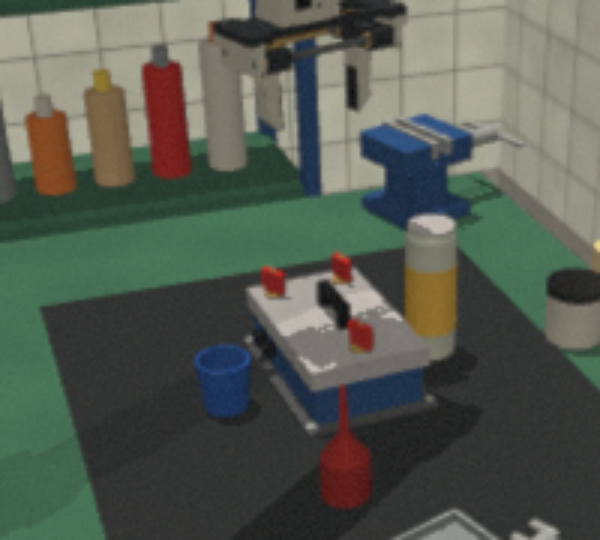

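```bash
cat >> h.py <<'E'
ZT=.104
def wing(near):
    """wing centre and long-direction angle seen by the wrist camera; side faces smear towards the camera"""
    c=viewer.get_calibration("wrist");t=R.from_quat(manip.current_tcp_rot());im=viewer.get_image("wrist")
    bs=[b for b in blobs(red(im),100) if np.linalg.norm(onz(c,b[0],ZT)[:2]-near)<.03]
    b=max(bs,key=lambda b:b[1])
    px=np.argwhere(b[3])[:,::-1]
    P=np.array([onz(c,u,ZT)[:2] for u in px])
    (cx,cy),(w,h),a=cv2.minAreaRect((P*1000).astype(np.float32))
    a=np.radians(a)+(0 if w>h else np.pi/2); L,W=max(w,h),min(w,h)
    d=np.array([np.cos(a),np.sin(a)])
    far=t.apply([0,1,0])[:2]
    if d@far<0:d=-d
    ctr=np.array([cx,cy])/1000+d*(L/2-15)/1000
    ang=np.arctan2(*(-d[::-1]*1)[[0,1]]); ang=np.arctan2(d[1],d[0])
    return ctr,ang,L,W,b[1],im
E
python3 - <<'E'
from h import *
np.set_printoptions(precision=4,suppress=True)
print("oiler",tri(viewer.get_calibration("scene"),(246.1,199.6),viewer.get_calibration("side"),(234.5,213.1)))
ims=[]
for n,p in((3,(.551,.160)),(2,(.500,.318)),(1,(.584,.322))):
    p=np.array(p)
    manip.move_pose([*p,.17],down(.35))
    w=wing(p); print(n,w[0],"wing ang %.3f L %.1f W %.1f n %d"%w[1:5],manip.current_clock(),"q7 %.2f"%manip.current_q()[6])
    ims.append(w[5][90:300,150:370])
cv2.imwrite("pics/hov.png",np.hstack(ims)[:,:,::-1])
E
```

```text
oiler (array([0.4838, 0.0126, 0.036 ]), np.float64(0.007199834787649703))
3 [0.5509 0.159 ] wing ang -1.143 L 33.4 W 9.0 n 330 2.7 q7 -0.04
2 [0.4935 0.3271] wing ang -1.037 L 21.0 W 9.4 n 215 3.45 q7 -0.35
1 [0.5833 0.3216] wing ang -1.311 L 32.2 W 8.7 n 318 3.9333 q7 -0.28
```

View pics/hov.png

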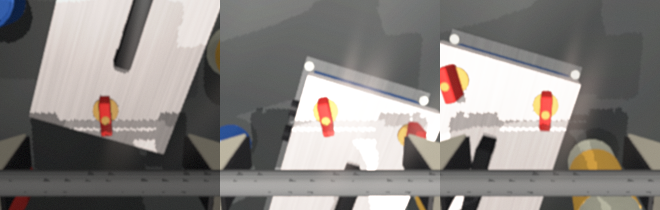

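```bash
python3 -c "
import cv2,numpy as np
i=cv2.imread('pics/hov.png')
cv2.imwrite('pics/z.png',np.hstack([cv2.resize(i[80:150,x:x+55],None,fx=4.5,fy=4.5,interpolation=0) for x in(75,300,515)]))"
```

```text
(no output)
```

View pics/z.png

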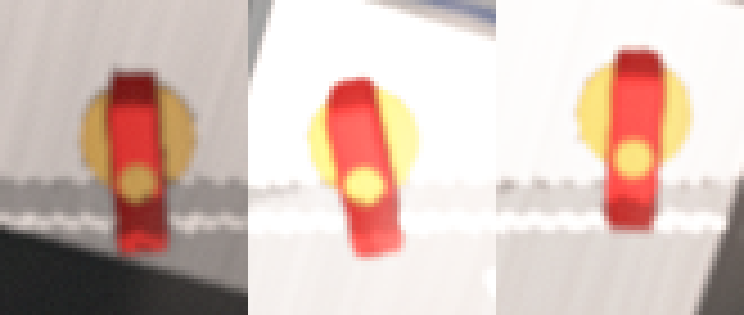

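```bash
cat >> h.py <<'E'
def wing2(near):
    """axis from the yellow dot on the wing's top (z=ZT), long direction from the red pixels"""
    c=viewer.get_calibration("wrist");im=viewer.get_image("wrist");h=hsv(im)
    r=((h[...,0]<8)|(h[...,0]>172))&(h[...,1]>130)&(h[...,2]>50)
    bs=[b for b in blobs(r,15) if np.linalg.norm(onz(c,b[0],ZT)[:2]-near)<.022]
    m=np.any([b[3] for b in bs],axis=0)
    hull=np.zeros(m.shape,np.uint8);cv2.fillConvexPoly(hull,cv2.convexHull(np.argwhere(m)[:,::-1].astype(np.int32)),1)
    y=(h[...,0]>12)&(h[...,0]<35)&(h[...,1]>70)&(cv2.erode(hull,np.ones((3,3),np.uint8))>0)
    dot=max(blobs(y,5),key=lambda b:b[1])
    P=np.array([onz(c,u,ZT)[:2] for u in np.argwhere(m)[:,::-1]])
    (_,_),(w,hh),a=cv2.minAreaRect((P*1000).astype(np.float32))
    a=np.radians(a)+(0 if w>hh else np.pi/2); a=-((-a)%np.pi)   # in (-pi,0]
    return onz(c,dot[0],ZT)[:2],a,max(w,hh),min(w,hh),dot[1]
S={1:np.array([.042,.080]),2:np.array([-.042,.080]),3:np.array([0,-.080])}
def fit(M):
    ks=sorted(M);A=np.array([S[k] for k in ks]);B=np.array([M[k] for k in ks])
    a0,b0=A.mean(0),B.mean(0);A1,B1=A-a0,B-b0
    th=np.arctan2((A1[:,0]*B1[:,1]-A1[:,1]*B1[:,0]).sum(),(A1*B1).sum())
    r=R.from_euler('z',th).as_matrix()[:2,:2];t=b0-r@a0
    return t,th,(np.array([r@S[k]+t for k in ks])-B)*1000
E
python3 - <<'E'
from h import *
import json
np.set_printoptions(precision=4,suppress=True)
M={};A={}
for n,p,ps in((1,(.583,.322),.28),(2,(.498,.320),.55),(3,(.551,.159),.43)):
    p=np.array(p)
    manip.move_pose([*p,.17],down(ps))
    w=wing2(p); M[n],A[n]=w[0],w[1]; print(n,w[0],"ang %.3f L %.1f W %.1f dot %d"%w[1:])
t,th,res=fit(M);print("cover",t,th,"res mm",res.tolist())
for n in A:print(n,"v=%.3f"%(A[n]-th+1.4))
json.dump(dict(t=t.tolist(),th=th,M={k:v.tolist() for k,v in M.items()},A=A),open("m.json","w"))
q=manip.current_q();q2=manip.solve_ik(manip.current_tool_pos(),down(.43+.3));print(np.array(q2)-q,manip.current_clock())
E
```

```text
1 [0.5839 0.3196] ang -1.291 L 32.1 W 8.3 dot 56
2 [0.5    0.3149] ang -1.018 L 33.3 W 8.3 dot 49
3 [0.5516 0.1572] ang -1.143 L 32.9 W 9.1 dot 44
cover [0.5468 0.2373] 0.05944517073475928 res mm [[0.034273123784345216, 0.05834771259038973], [0.07371352614005122, -0.2966529573905641], [-0.10798664992461848, 0.2383052448002021]]
1 v=0.050
2 v=0.323
3 v=0.198
[ 0.0466  0.0048 -0.0596 -0.002   0.0305  0.0037  0.2733] 5.4833
```

```bash
cat >> h.py <<'E'
import json
def turn(n,zg=.088,over=.03):
    m=json.load(open("m.json"));p=np.array(m["M"][str(n)]);a=m["A"][str(n)];v=a-m["th"]+1.4;ps=a+np.pi/2
    manip.move_pose([*p,.15],down(ps)); manip.servo_line([*p,zg])
    effector.close(f_grip=25); print("gap",round(manip.current_finger_gap(),4),"F",np.round(manip.current_force(),1))
    q=np.array(manip.current_q());q0=q.copy();D=1.40+over-v
    for k in range(1,6):
        q=q0.copy();q[6]+=D*k/5;manip.movej(q)
        print(round(v+D*k/5,2),"F",np.round(manip.current_force(),1),"Mz",np.round(manip.current_wrist_torque()[2],3))
    print("tcp drift mm",(np.array(manip.current_tool_pos())[:2]-p)*1000,"q7 err",manip.current_q()[6]-q[6],"t",manip.current_clock())
E
python3 - <<'E'
from h import *
np.set_printoptions(precision=3,suppress=True)
turn(3)
effector.close(f_grip=3)
p=manip.current_tool_pos(); manip.servo_line([p[0],p[1],.100],vel=.05);print("F",manip.current_force())
manip.servo_line([p[0],p[1],.17]);print("F",manip.current_force());effector.open_jaws()
w=wing2(np.array([.5516,.1572]));print(w,manip.current_clock())
im=viewer.get_image("wrist");cv2.imwrite("pics/s3.png",im[90:300,100:420,::-1])
E
```

```text
gap 0.0095 F [ 1.   0.6 -0.8]
0.44 F [ 0.8 -0.3 -1.1] Mz 0.034
0.69 F [ 1.3  0.9 -1. ] Mz 0.001
0.94 F [ 0.4  1.1 -0.8] Mz -0.032
1.18 F [ 0.9  0.9 -1.7] Mz 0.04
1.43 F [ 2.4  2.  -2.6] Mz -0.247
tcp drift mm [0.391 0.154] q7 err -0.007555683447609818 t 9.2833
F [ 0.178  1.632 -4.073]
F [-0.049 -1.586 -0.133]
(array([0.55 , 0.156]), np.float64(-3.0515670146203218), 32.664798736572266, 9.13352108001709, 48) 12.0167
```

View pics/s3.png

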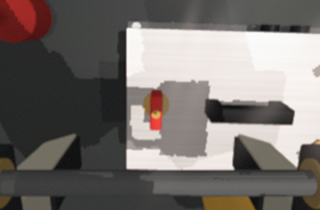

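Run:
```python
from h import *
np.set_printoptions(precision=3,suppress=True)
m=json.load(open("m.json"))
for n in(1,2):
    turn(n); effector.open_jaws()
    p=manip.current_tool_pos(); manip.servo_line([p[0],p[1],.17])
    w=wing2(np.array(m["M"][str(n)]));print(n,w[0],"v %.3f"%((w[1]+np.pi-m["th"]+np.pi/2)%np.pi-np.pi/2+1.4),w[2:],manip.current_clock())
# look down on tray for precise pose
try: manip.move_pose([.525,-.19,.33],down(.317))
except manip.PlanningError as e: print(e)
c=viewer.get_calibration("wrist");im=viewer.get_image("wrist");cv2.imwrite("pics/tray.png",im[:,:,::-1]);np.savez("pics/tray.npz",**c)
for u in((0,0),):print(manip.current_q(),manip.current_clock())
```

```text
gap 0.01 F [-1.2 -0.7  0.5]
0.33 F [-1.5 -1.7  1.7] Mz 0.0
0.6 F [-1.9 -1.4  3. ] Mz 0.049
0.88 F [-2.4 -2.4  2.7] Mz 0.006
1.15 F [-1.9 -1.5  2.7] Mz 0.061
1.43 F [-1.8 -1.1  1.7] Mz -0.129
tcp drift mm [-0.162 -0.027] q7 err -0.007488982981324277 t 17.0333
1 [0.584 0.319] v 1.431 (34.548622131347656, 9.899009704589844, 48) 19.125
gap 0.01 F [-0.1 -0.5 -0.2]
0.54 F [-1.  -0.6  1. ] Mz 0.051
0.77 F [-2.5 -1.7  3.8] Mz 0.099
0.99 F [-1.2 -2.3  2.3] Mz 0.067
1.21 F [-1.1 -2.3  0.9] Mz 0.037
1.43 F [-1.5 -3.1  2.3] Mz -0.306
tcp drift mm [ 0.226 -0.377] q7 err -0.008172773207722805 t 23.55
2 [0.501 0.314] v 1.431 (32.841148376464844, 9.908138275146484, 64) 25.6417
[-0.449  0.309  0.935  1.69  -0.259  1.274  0.86 ] 27.6083
```

View pics/tray.png

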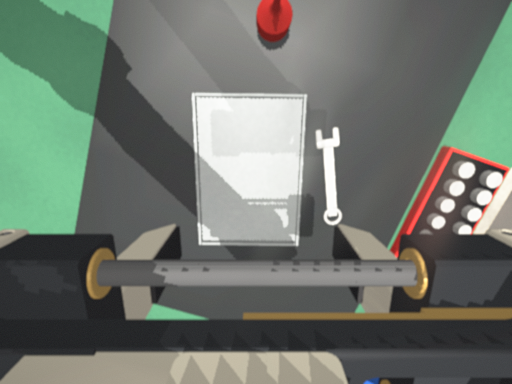

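Run:
```python
from h import *
np.set_printoptions(precision=4,suppress=True)
c=dict(np.load("pics/tray.npz"));im=cv2.imread("pics/tray.png")[:,:,::-1].copy();h=hsv(im)
m=((h[...,2]>105)&(h[...,1]<45)).astype(np.uint8);m[252:]=0
m=cv2.morphologyEx(m,cv2.MORPH_CLOSE,np.ones((7,7),np.uint8))
b=max(blobs(m,500),key=lambda b:b[3][170,250]);print(b[1:3])
P=np.array([onz(c,u,.016)[:2] for u in np.argwhere(b[3])[:,::-1]])
print("auto",cv2.minAreaRect((P*1000).astype(np.float32)))
Q=np.array([onz(c,u,.016)[:2] for u in((192,94),(308,94),(299,246),(198,246))])
print("manual",Q.tolist(),Q.mean(0),[np.linalg.norm(Q[i]-Q[i-1]) for i in range(4)])
m=json.load(open("m.json"));t=m["t"];ps=m["th"]+np.pi/2
manip.move_pose([*t,.19],down(ps)); print(manip.current_q(),manip.current_clock())
manip.servo_line([*t,.080],vel=.1); print("F",manip.current_force())
effector.close(f_grip=50); print("gap",manip.current_finger_gap(),"F",manip.current_force())
manip.servo_line([*t,.090],vel=.03); print("F",manip.current_force(),manip.current_wrist_torque())
manip.servo_line([*t,.115],vel=.05); print("F",manip.current_force(),manip.current_wrist_torque(),"gap",manip.current_finger_gap(),manip.current_clock())
im=viewer.get_image("side");cv2.imwrite("pics/lift.png",cv2.resize(im[90:240,140:320,::-1],None,fx=3,fy=3))
```

```text
(45679, [108, 0, 286, 252])
auto ((525.3523559570312, -157.56475830078125), (458.5096130371094, 397.588623046875), 18.374561309814453)
manual [[0.3979319616985977, -0.12464425782511064], [0.5693910640215227, -0.06770567612897158], [0.6482673719524576, -0.31563437302974484], [0.4747271830445334, -0.37323567595404017]] [ 0.5226 -0.2203] [np.float64(0.2601830109536815), np.float64(0.18066606171318172), np.float64(0.2601732320968688), np.float64(0.18284995833954812)]
[-1.0125  0.5013  0.7523  1.7587 -0.3908  1.0361  1.5081] 29.2583
F [ 0.0073 -0.0212 -0.6331]
gap 0.069693032885285 F [-1.4468 -0.1896  2.466 ]
F [-0.8976 -0.2952 -6.3914] [-0.0107  0.0697 -0.0106]
F [-0.532  -0.5283 -5.5482] [0.0186 0.021  0.0009] gap 0.06965716683680281 32.1333
```

View pics/lift.png

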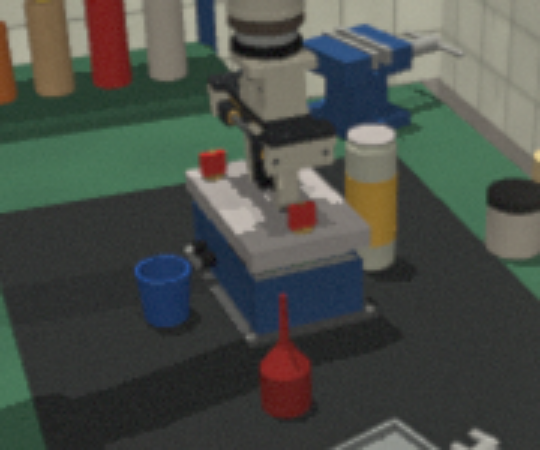

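Run:
```python
from h import *
np.set_printoptions(precision=4,suppress=True)
m=json.load(open("m.json"));t=m["t"];T=[.5226,-.2203];ps=.31+np.pi/2
manip.servo_line([*t,.23],vel=.12); print(manip.current_force())
try: manip.servo_line([*T,.23],down(ps),vel=.12)
except manip.PlanningError as e:
    print("plan",e)
    qt=manip.solve_ik([*T,.23],down(ps));print(qt,manip.current_q());raise SystemExit
print("F",manip.current_force(),"gap",manip.current_finger_gap(),manip.current_tool_pos(),manip.current_q(),manip.current_clock())
im=viewer.get_image("scene");cv2.imwrite("pics/over.png",im[100:340,100:400,::-1])
```

```text
[ 0.0028 -0.1997 -5.541 ]
F [ 0.3027 -0.0005 -6.3743] gap 0.06957498115127284 [ 0.5227 -0.22    0.23  ] [-0.2758  0.4055  0.805   1.7928 -0.3279  1.0827  2.5264] 37.2583
```

View pics/over.png

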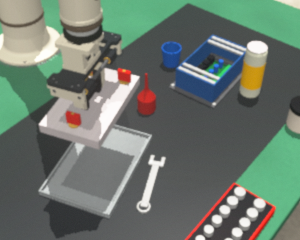

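Run:
```python
from h import *
np.set_printoptions(precision=4,suppress=True)
T=[.5226,-.2203]
manip.servo_line([*T,.06],vel=.12); print(manip.current_force(),manip.current_q()[6])
for z in(.042,.037,.034,.0325,.031):
    manip.servo_line([*T,z],vel=.03); F=manip.current_force(); print(z,F,manip.current_tool_pos()[2])
    if F[2]>-1: break
effector.open_jaws(); print("F",manip.current_force(),manip.current_finger_gap())
p=manip.current_tool_pos(); manip.servo_line([*p[:2],.10],vel=.1); manip.servo_line([p[0]-.03,p[1]-.0,.30],vel=.2)
print(manip.current_clock())
a=viewer.get_image("scene");b=viewer.get_image("side")
cv2.imwrite("pics/end.png",np.hstack([a[100:340,100:400],b[100:340,100:400]])[:,:,::-1])
cv2.imwrite("pics/endw.png",viewer.get_image("wrist")[:,:,::-1]);np.savez("pics/endw.npz",**viewer.get_calibration("wrist"))
```

```text
[-0.8072  0.0512 -5.2732] 2.5567539229833907
0.042 [-0.2256 -1.0915 -5.1758] 0.04196019927065288
0.037 [ 0.6982 -0.5073 -4.0649] 0.036742887262124546
0.034 [-0.458   0.2687 -4.8175] 0.033768896577886606
0.0325 [-2.9294  2.2383  4.7134] 0.03326359795384652
F [ 1.1259 -0.2617 -0.1962] 0.09202148589280301
43.025
```

View pics/end.png

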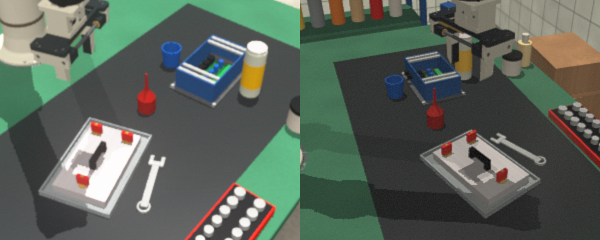

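```bash
python3 -c "
from h import *
c=dict(np.load('pics/endw.npz'));im=cv2.imread('pics/endw.png')[:,:,::-1].copy()
for b in blobs(red(im),40): print(b[0],b[1],onz(c,b[0],.05).round(3))
print(manip.hand_in(),manip.current_clock())"
```

```text
[196.2 185.6] 135 [ 0.547 -0.296  0.05 ]
[400.3 204.7] 1174 [0.482 0.002 0.05 ]
[303.1 213.1] 77 [ 0.539 -0.132  0.05 ]
[161.9 316.1] 259 [ 0.785 -0.294  0.05 ]
the job is handed in; nothing more can be done
the job is handed in; nothing more can be done
```

The box is open and its cover is in the grey tray. I handed the job in at about 43 s on the robot's clock, against the 72 s limit, and no verdict is reported.

**Screws:** I turned 3, then 1, then 2, all before the cover came up. Each showed a clear reaction torque (0.13 to 0.31 N m) when turned to the stop. Afterwards the camera read about 1.43 rad on each, slightly past the 1.40 stop, which I put down to measuring error.

**Cover:** I gripped the handle bar by its two ends, so the gripper body stayed clear of the spray can, and carried it over the oil can. The load held steady at 5–6 N.

**Setting down:** It touched down with the tool at 33 mm, the height expected for resting on the tray floor. I released it only after contact.

**Final checks:**
- **Cover:** The last pictures show it flat, right way up and inside the tray walls.
- **Screws on the cover:** Two of the three heads measured about where they should be. The third was not detected in the last wrist picture, but all three show in the scene picture.
- **Bystanders:** The spray can, cup, oil can and wrench look unmoved. I measured only the oil can again: (0.482, 0.002) m against (0.484, 0.013) m at the start. That 1 cm difference is within the error of these rough colour-blob measurements.
- **Not done:** I did not measure the cover's resting position against the tray walls, only viewed it.

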